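# Finish loading a kiln shelf

## Task

Finish loading the kiln shelf without shifting the jug, dish and post that already stand on it: stand the robed figure midway between the jug and the dish, the bird midway between the jug and the post, and the squat jar midway between the dish and the post with the lid that fits it seated on top, and stand the beaker inside the dish, in its middle. Set every piece down upright, without dropping it or knocking it about.

Things in the scene. Friction and masses are not known exactly. Their poses are not given: they have to be found in the camera images.
- kiln_shelf: the kiln shelf: flat brown-grey slab, 340 x 370 mm, 15 mm thick, fixed on the table to the robot's left of the loose pieces; origin at the centre of its underside (table level), z up; its top is 15 mm above the table. Jug, dish and post stand on it at the corners of an even-sided triangle with 234 mm sides; which stands where varies
- jug: white clay jug, 115 mm tall, body 72 mm across, small handle on one side (own +y) reaching 55 mm from the axis; already on the kiln shelf, loose, 0.5 kg; origin on its axis at its underside
- dish: low round white clay dish, open on top, 90 mm across at the rim, 18 mm tall, wall 4 mm, its inner floor 6 mm above its underside and about 74 mm across; already on the kiln shelf, loose, 0.4 kg; origin on its axis at its underside
- post: kiln post: upright square tan block, 45 x 45 mm, 110 mm tall; already on the kiln shelf, loose, 0.5 kg; origin on its axis at its underside
- figure_mid (a point): the robed figure: standing white clay figurine, round in plan, 100 mm tall, foot 54 mm across, waist a plain round 38 mm across from 36 to 66 mm above its underside, small round head on top; point on its axis 50 mm above its underside, z up; about 0.25 kg, on the table at the start
- bird_mid (a point): the bird: white clay bird on a round foot 50 mm across, 10 mm thick; 70 mm tall; body round, 42 mm across from 20 to 40 mm above its underside; beak towards its own -x, flat tail reaching 46 mm towards its own +x, so grip it across its own y. Point on the axis of foot and body, 35 mm above its underside, z up; about 0.12 kg, on the table at the start
- jar_mid (a point): the squat jar: open-topped straight round white clay pot, 60 mm across, 50 mm tall, mouth 50 mm across; point on its axis 25 mm above its underside, z up; about 0.2 kg, on the table at the start
- lid_knob (a point): the jar's lid, the larger of two knobbed lids (the other, 38 mm, is not the jar's): flange 66 mm across, 6 mm thick; below it a boss 42 mm across, 8 mm deep, that enters the jar's mouth and on which it stands on the table; on top a round knob 20 mm across, 14 to 42 mm above the boss's underside. Point on its axis 28 mm above the boss's underside; seated, 45 mm above jar_mid. z up, about 0.09 kg
- beaker_mid (a point): the beaker: tall narrow open white clay cup, 46 mm across at the rim, 44 mm at the foot, 72 mm tall; point on its axis 36 mm above its underside, z up; about 0.15 kg, on the table at the start

How it is judged:
At the end, for the whole second after the job is handed in: Figure, bird and jar upright on the shelf, each within 15 mm (along each shelf side) of its midpoint; lid level on the jar, boss in the mouth (7 mm sideways, 4 mm in height); beaker upright on the dish floor within 15 mm of its centre; jug, dish, post upright; all at rest (((x of figure_mid in the frame of kiln_shelf between -0.01575 and 0.01425 m and y of figure_mid in the frame of kiln_shelf between 0.0435 and 0.0735 m) or (x of figure_mid in the frame of kiln_shelf between 0.0855 and 0.1155 m and y of figure_mid in the frame of kiln_shelf between -0.015 and 0.015 m) or (x of figure_mid in the frame of kiln_shelf between -0.01575 and 0.01425 m and y of figure_mid in the frame of kiln_shelf between -0.0735 and -0.0435 m)) and horizontal distance between figure_mid and post above 0.16 m and z of figure_mid in the frame of kiln_shelf between 0.059 and 0.071 m and angle between each of figure_mid, bird_mid, jar_mid, beaker_mid's own z axis and vertical below 0.12 rad and ((x of bird_mid in the frame of kiln_shelf between -0.01575 and 0.01425 m and y of bird_mid in the frame of kiln_shelf between 0.0435 and 0.0735 m) or (x of bird_mid in the frame of kiln_shelf between 0.0855 and 0.1155 m and y of bird_mid in the frame of kiln_shelf between -0.015 and 0.015 m) or (x of bird_mid in the frame of kiln_shelf between -0.01575 and 0.01425 m and y of bird_mid in the frame of kiln_shelf between -0.0735 and -0.0435 m)) and horizontal distance between bird_mid and dish above 0.16 m and z of bird_mid in the frame of kiln_shelf between 0.044 and 0.056 m and ((x of jar_mid in the frame of kiln_shelf between -0.01575 and 0.01425 m and y of jar_mid in the frame of kiln_shelf between 0.0435 and 0.0735 m) or (x of jar_mid in the frame of kiln_shelf between 0.0855 and 0.1155 m and y of jar_mid in the frame of kiln_shelf between -0.015 and 0.015 m) or (x of jar_mid in the frame of kiln_shelf between -0.01575 and 0.01425 m and y of jar_mid in the frame of kiln_shelf between -0.0735 and -0.0435 m)) and horizontal distance between jar_mid and jug above 0.16 m and z of jar_mid in the frame of kiln_shelf between 0.034 and 0.046 m and horizontal distance between lid_knob and jar_mid below 0.007 m and z of lid_knob in the frame of jar_mid between 0.041 and 0.049 m and angle between each of lid_knob, jug, dish, post's own z axis and vertical below 0.1 rad and horizontal distance between beaker_mid and dish below 0.015 m and z of beaker_mid in the frame of dish between 0.036 and 0.048 m and linear speed of each of figure, bird, jar, lid, beaker, jug, dish, post below 0.02 m/s); the robot touches nothing.
It fails at once if the jug, dish or post that already stands on the kiln shelf is shifted by more than 12 mm (distance of any of jug, dish, post from where it was at the start of the episode above 0.012 m).
It fails at once if a piece is dropped or knocked about: it moves faster than 0.6 m/s while the fingers do not touch it ((linear speed of figure above 0.6 m/s and contact force between the fingers and figure below 0.05 N) or (linear speed of bird above 0.6 m/s and contact force between the fingers and bird below 0.05 N) or (linear speed of jar above 0.6 m/s and contact force between the fingers and jar below 0.05 N) or (linear speed of lid above 0.6 m/s and contact force between the fingers and lid below 0.05 N) or (linear speed of beaker above 0.6 m/s and contact force between the fingers and beaker below 0.05 N)).
It also fails if it takes over 122 s, if anything falls off the work surface, if the arm or the gripper's body presses on something with over 40 N, if the wrist force passes 120 N, or if a joint passes its speed limit or range.

## Robot

A 7-joint arm with a two-finger parallel gripper is mounted at the origin on the work surface. World frame = base frame: x ahead of the robot, y to its left, z up, the work surface at z = 0. Lengths are in m, angles in rad, forces in N, time in s.
With the tool pointing down it reaches from about 0.4 to 0.9 m from the base axis. Payload 5.6 kg.
Tool frame: the origin (TCP) lies midway between the tips of the shut fingers; the grasp point (between the pads) lies 19 mm behind it; z points along the fingers, y is the line along which they close (so a half turn about z gives the same grasp; the last joint's range is limited). The gripper opens to 92 mm and grips with 3 to 60 N. Pads are 20 mm wide; open, the fingers measure 128 mm over their backs; the gripper's body (75 mm by 189 mm) begins 69 mm behind the grasp point.
Start: joints at [1.084, 0.468, -0.012, 1.603, 0.006, 1.071, -0.056], TCP at [0.279, -0.587, 0.215] pointing down, gripper open.
Joint ranges: [-2.53, 2.53], [-0.31, 2.02], [-1.57, 1.55], [0.28, 2.44], [-1.29, 4.43], [0.15, 1.84], [-2.92, 2.92]. Speed limits (rad/s): [2.57, 2.57, 3.14, 3.14, 3.14, 3.14, 3.14].

## Interface

Orientations are given as a 3x3 rotation matrix whose columns are the frame's x, y, z axes.
In Python, from station import env, effector, solver, viewer, workorder, search_frame, tip_of gives the robot as it stands. Calls block until the motion is done:
- env.reach(position, orientation): joint-space move of the TCP to a pose.
- env.movel(position, frame=None, rate=0.15): straight line of the TCP; frame=None keeps the orientation; rate is the mean speed in m/s.
- env.goto_joints(angles): joint-space move.
- effector.release() and effector.grasp(squeeze=None): open the fingers fully, or close them until they stop; squeeze is the grip in N (None keeps the last).
- env.pause(seconds).
- solver.inverse_kinematics(position, orientation): joint angles nearest the present ones, or None.
- env.sense(): the state.
- viewer.read_camera(name): name is "side" or "top" or "wrist"; returns (picture, depth): 400x640x3 uint8, red, green, blue; 400x640 float32, m along the optical axis (not along the pixel's ray), 0 where there is no reading.
- viewer.camera_info(name): a dict with "intrinsics" (3x3 intrinsics, pixels), "eye" and "rotation" of the camera in the world; the wrist camera has in their place "T_tool_cam" (4x4, takes a point from camera to tool coordinates, whose origin is the TCP and whose axes are the flange's). Camera axes: x right, y up, looking along -z (the intrinsics and any distortion apply to the point x, -y, -z); pixel columns grow to the right and rows downward; lengths in m; the calibration is good to about 2 mm. A picture is of the moment at which its call begins: read the wrist's pose just before it. camera_info takes no time and is no camera call.
A pose or a line that the arm cannot do raises env.PlanningError and nothing moves.
- workorder.finish_job(): hands the job in; it is judged then, once.
Trained networks look in the newest picture that a camera, given by its name, has taken for a name from the list of things; names that differ only in an ending like _2 or _b are one class to them, and where a whole thing is asked for, a point or a joint stands for the part that bears it (a point fixed in the world has none). Each returns a list of dicts, best first, with "score" (0 to 1); they miss things now and then, are a little off and sometimes report something else, mostly with a low value. They report only what shows in the picture. A call takes as long as a camera call.
- search_frame(camera, name): "at" ([x, y, z] in m, in world coordinates, good to about 4 mm: the middle of the surface that is visible of it).
- tip_of(camera, name): "at" ([x, y, z] in m, in world coordinates, good to about 4 mm: a listed point, or the origin of a listed thing).
The state is a dict: "t": time; "joint_positions": joint angles; "joint_velocities": joint speeds; "tau": joint torques, N m; "ee_pos": TCP position; "tcp_rot": TCP orientation; "wrist_force": force on the tool from outside, world axes, zero at the start; "moment": the same for the moment, N m; "gripper_width": finger opening in m; "grasp_force": force on a finger pad.
Only numpy, scipy, OpenCV 4.12 (cv2) and the standard library are available. Lean on these libraries where they do the work, as an engineer would, in place of code of your own. Each camera call takes 0.05 s, during which the arm holds its last target. There are 200 camera calls.

## Working session

There is one attempt and no reset: what is moved stays moved. The work goes in short steps, each a Python script; the robot and the scene stay as the last script left them, time stands still between calls to the robot, and variables do not carry over. Pictures are saved under pics/ and viewed, at most 14 in all, crops included, and the job is handed in when it is done.

```bash
mkdir -p pics; ls; cat > h.py <<'E'
import numpy as np, cv2
from station import env, effector, solver, viewer, workorder, search_frame, tip_of
def R(yaw):
    # tool down; tool y axis at angle yaw+90
    c,s=np.cos(yaw),np.sin(yaw)
    return np.array([[c,s,0],[s,-c,0],[0,0,-1.]])
def snap(cam,f):
    p,d=viewer.read_camera(cam); cv2.imwrite('pics/'+f,p[:,:,::-1]); return p,d
E
python3 - <<'E'
from h import *
s=env.sense(); print(s['t'],s['ee_pos'],s['tcp_rot'].round(2) if hasattr(s['tcp_rot'],'round') else s['tcp_rot'])
for c in ['top','side']:
    snap(c,c+'0.png'); 
    i=viewer.camera_info(c); print(c,i['eye'],np.round(i['rotation'],2).tolist())
    for n in ['kiln_shelf','jug','dish','post','figure_mid','bird_mid','jar_mid','lid_knob','beaker_mid']:
        print(c,n,[(np.round(r['at'],3).tolist(),round(r['score'],2)) for r in tip_of(c,n)[:3]])
print(env.sense()['t'])
E
```

```text
pics
0.0 [ 0.27880448 -0.58654821  0.2136554 ] [[ 0.9   0.43 -0.  ]
 [ 0.43 -0.9   0.  ]
 [-0.   -0.   -1.  ]]
top [ 0.32474683 -0.04740195  1.08281111] [[0.05, 0.98, -0.2], [-1.0, 0.05, -0.01], [0.0, 0.2, 0.98]]
top kiln_shelf [([0.535, 0.168, 0.002], 0.69)]
top jug [([0.616, 0.299, 0.014], 0.77)]
top dish [([0.656, 0.066, 0.013], 0.62)]
top post [([0.438, 0.149, 0.014], 0.94), ([0.654, 0.065, 0.011], 0.26)]
top figure_mid [([0.54, -0.346, 0.052], 0.55)]
top bird_mid [([0.524, -0.23, 0.035], 0.67)]
top jar_mid []
top lid_knob [([0.429, -0.35, 0.031], 0.85)]
top beaker_mid [([0.653, -0.217, 0.036], 0.97)]
side [0.2283835  0.67357599 0.72768824] [[-0.93, 0.24, -0.29], [-0.38, -0.61, 0.7], [-0.0, 0.76, 0.65]]
side kiln_shelf [([0.538, 0.166, -0.002], 0.8)]
side jug [([0.615, 0.297, 0.014], 0.83)]
side dish [([0.657, 0.068, 0.015], 0.7)]
side post [([0.437, 0.148, 0.014], 0.85)]
side figure_mid [([0.544, -0.342, 0.048], 0.65)]
side bird_mid [([0.522, -0.23, 0.034], 0.64)]
side jar_mid [([0.403, -0.224, 0.027], 0.7)]
side lid_knob []
side beaker_mid [([0.651, -0.223, 0.034], 0.91)]
1.0
```

View pics/top0.png

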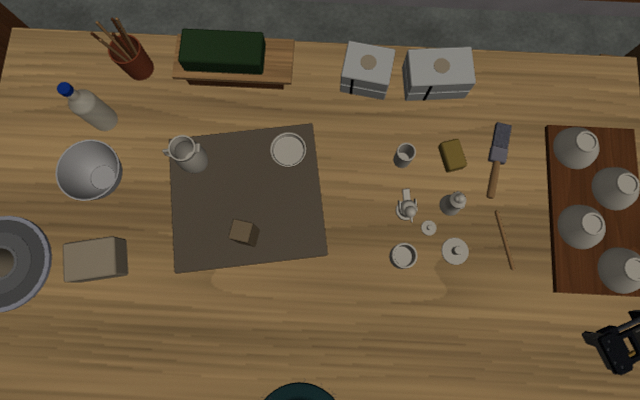

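View pics/side0.png

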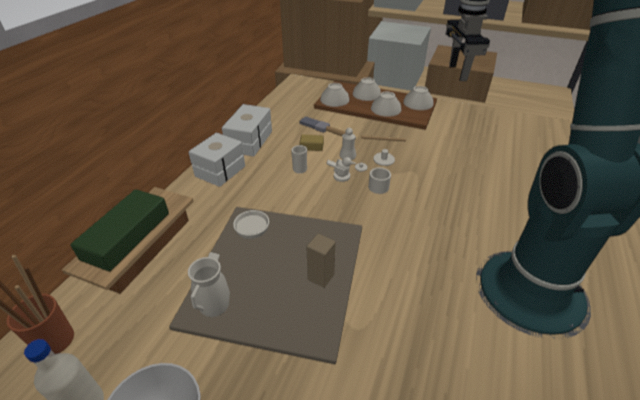

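The pieces match the network reports: bird with its tail along +x, and the small lid between bird and jar. The triangle sides come out at 233–234 mm. Next I'll look from near with the wrist camera.

```bash
cat >> h.py <<'E'
def cloud(cam,s=None,f=None):
    s=env.sense(); p,d=viewer.read_camera(cam); i=viewer.camera_info(cam)
    if f: cv2.imwrite('pics/'+f,p[:,:,::-1])
    K=np.array(i['intrinsics']); v,u=np.mgrid[:d.shape[0],:d.shape[1]]
    uv=cv2.undistortPoints(np.stack([u,v],-1).reshape(-1,1,2).astype(np.float32),K,np.array(i['distortion'],float) if i.get('distortion') is not None else None).reshape(400,640,2)
    P=np.stack([uv[...,0]*d,-uv[...,1]*d,-d],-1)
    if 'eye' in i: W=P@np.array(i['rotation']).T+np.array(i['eye'])
    else:
        T=np.array(i['T_tool_cam']); W=(P@T[:3,:3].T+T[:3,3])@np.array(s['tcp_rot']).T+np.array(s['ee_pos'])
    W[d==0]=np.nan; return W
def circ(W,c,r,z0,z1):
    m=(np.hypot(W[...,0]-c[0],W[...,1]-c[1])<r)&(W[...,2]>z0)&(W[...,2]<z1)
    q=W[m][:,:2].astype(np.float32)
    if len(q)<10: return None
    (x,y),rr=cv2.minEnclosingCircle(q); return round(x,4),round(y,4),round(rr,4),len(q),round(float(np.median(W[m][:,2])),4)
E
python3 - <<'E'
from h import *
print([k for k in viewer.camera_info('wrist')], np.round(viewer.camera_info('wrist')['T_tool_cam'],3).tolist())
for yaw in (0,np.pi/2,-np.pi/2,np.pi,.45):
    q=solver.inverse_kinematics([.50,-.27,.36],R(yaw)); print(yaw,None if q is None else np.round(q,2))
env.reach([.50,-.27,.36],R(0.45))
W=cloud('wrist',f='w1.png')
for n in ['figure_mid','bird_mid','jar_mid','lid_knob','beaker_mid']:
    print(n,[(np.round(r['at'],4).tolist(),round(r['score'],2)) for r in tip_of('wrist',n)[:3]])
T=cloud('top')
for nm,c,r,z0,z1 in [('jar',(.403,-.224),.045,.04,.06),('lid',(.429,-.35),.045,.008,.02),('knob',(.429,-.35),.03,.034,.06),('fig foot',(.542,-.344),.045,.008,.03),('fighead',(.542,-.344),.04,.085,.12),('beaker',(.652,-.22),.045,.06,.09),('birdfoot',(.523,-.23),.07,.006,.014),('bird',(.523,-.23),.06,.02,.045)]:
    print(nm,circ(W,c,r,z0,z1),circ(T,c,r,z0,z1))
for nm,c,r,z0,z1 in [('dish',(.656,.067),.06,.028,.05),('jug',(.616,.298),.06,.06,.16),('post',(.4375,.1485),.05,.115,.14)]:
    print(nm,circ(T,c,r,z0,z1))
for X in(W,T):
    m=X[...,2]<.006; print('table z',np.nanmedian(X[...,2][(abs(X[...,0]-.6)<.02)&(abs(X[...,1]+.28)<.02)]))
print(env.sense()['t'])
E
```

```text
['intrinsics', 'T_tool_cam'] [[0.001, 0.967, 0.255, 0.07], [1.0, -0.001, -0.0, -0.001], [-0.0, 0.255, -0.967, -0.17], [0.0, 0.0, 0.0, 1.0]]
0 [ 0.52  0.22 -0.1   1.62  0.02  1.31 -1.15]
1.5707963267948966 [ 0.74  0.25 -0.37  1.6   0.09  1.31  0.36]
-1.5707963267948966 [ 0.32  0.21  0.14  1.63 -0.03  1.3  -2.68]
3.141592653589793 [ 0.96  0.29 -0.65  1.59  0.18  1.33  1.86]
0.45 [ 0.56  0.22 -0.15  1.61  0.04  1.31 -0.72]
figure_mid [([0.5385, -0.3424, 0.0531], 0.79)]
bird_mid [([0.5197, -0.2267, 0.0351], 0.56)]
jar_mid [([0.4091, -0.226, 0.0234], 0.84)]
lid_knob [([0.4285, -0.3519, 0.026], 0.96)]
beaker_mid [([0.6489, -0.2211, 0.038], 0.74), ([0.4393, 0.1496, 0.017], 0.27)]
jar (0.4046, -0.2237, 0.0299, 343, 0.0495) (0.4056, -0.2236, 0.0302, 180, 0.0498)
lid (0.4242, -0.3512, 0.0329, 749, 0.0141) (0.4252, -0.3522, 0.0331, 504, 0.014)
knob (0.4246, -0.3515, 0.0097, 93, 0.0418) (0.4249, -0.3517, 0.0101, 63, 0.0416)
fig foot (0.5387, -0.3416, 0.0256, 185, 0.0192) (0.5219, -0.3477, 0.0164, 35, 0.0175)
fighead (0.5392, -0.3402, 0.0129, 186, 0.0965) None
beaker (0.6499, -0.2203, 0.0232, 332, 0.0716) (0.6511, -0.2196, 0.0235, 134, 0.0708)
birdfoot (0.5079, -0.2495, 0.0459, 166, 0.0106) (0.5243, -0.2343, 0.0682, 125, 0.01)
bird (0.5249, -0.2306, 0.0261, 124, 0.0435) (0.5248, -0.2315, 0.0261, 94, 0.042)
dish (0.6544, 0.0672, 0.0453, 219, 0.0327)
jug (0.613, 0.3033, 0.0473, 848, 0.1043)
post (0.4343, 0.1486, 0.0298, 432, 0.125)
table z 0.0003112568840595853
table z 0.00016086854196040168
2.875
```

View pics/w1.png

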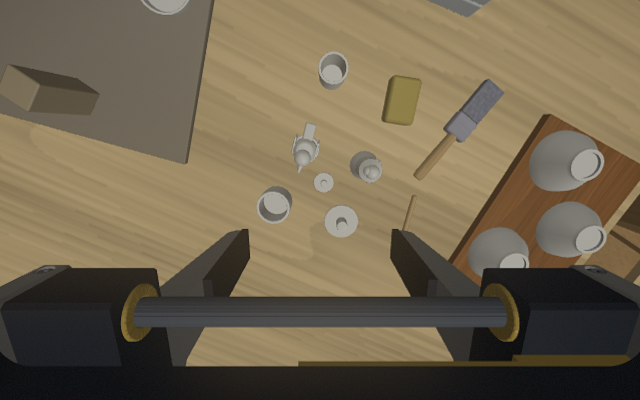

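```bash
cat >> h.py <<'E'
def clear(Ws,c,yaw,g,excl,label=''):
    """obstacle points in open-finger footprint / body footprint at grasp height g"""
    ax=np.array([np.cos(yaw),np.sin(yaw)]); ay=np.array([np.sin(yaw),-np.cos(yaw)]); out=[]
    for W in Ws:
        d=W[...,:2]-np.array(c); a=abs(d@ax); b=abs(d@ay); z=W[...,2]; far=np.hypot(d[...,0],d[...,1])>excl
        out+=[int(((a<.014)&(b>.043)&(b<.068)&(z>g-.019-.003)&(z<g+.06)&far).sum()),int(((a<.042)&(b<.1)&(z>g+.066)&(z<g+.1)&far).sum())]
    return out
def best(p,yaw):
    q0=np.array(env.sense()['joint_positions']); c=[]
    for y in (yaw,yaw+np.pi,yaw-np.pi):
        q=solver.inverse_kinematics(p,R(y))
        if q is not None: c.append((np.abs(np.array(q)-q0).max(),y))
    return R(min(c)[1])
def pick(c,g,yaw,squeeze=15,up=.27):
    """c xy, g grasp-point height"""
    Rm=best([c[0],c[1],up],yaw); effector.release()
    env.reach([c[0],c[1],up],Rm)
    env.movel([c[0],c[1],g-.019+.03],rate=.2); env.movel([c[0],c[1],g-.019],rate=.06)
    effector.grasp(squeeze); s=env.sense()
    print('grip width',round(s['gripper_width'],4),'F',round(s['grasp_force'],1),'err',np.round(np.array(s['ee_pos'])-[c[0],c[1],g-.019],4))
    env.movel([c[0],c[1],up],rate=.2); s=env.sense(); print('lifted',round(s['gripper_width'],4),round(s['grasp_force'],1),'t',s['t'])
def place(c,g,yaw,up=.27,eps=.001):
    Rm=best([c[0],c[1],up],yaw); env.reach([c[0],c[1],up],Rm)
    env.movel([c[0],c[1],g-.019+.03],rate=.2); env.movel([c[0],c[1],g-.019+eps],rate=.04); env.pause(.2)
    s=env.sense(); print('place err',np.round(np.array(s['ee_pos'])-[c[0],c[1],g-.019],4),'Fz',np.round(s['wrist_force'],1))
    effector.release(); env.pause(.1)
    env.movel([c[0],c[1],up],rate=.2); print('t',env.sense()['t'])
E
python3 - <<'E'
from h import *
W=cloud('wrist')
b=(.5245,-.231)
print('foot',circ(W,b,.03,.006,.0135))
m=(np.hypot(W[...,0]-b[0],W[...,1]-b[1])<.06)&(W[...,2]>.02)&(W[...,2]<.06)
q=W[m]; d=q[:,:2]-b; far=np.hypot(*d.T)>.03; print('tail',np.mean(q[far],0),far.sum())
t=np.mean(q[far],0)[:2]-b; print('yaw',np.arctan2(t[1],t[0]))
for y in np.arange(-90,90,15): print('fig',y,clear([W],(.539,-.341),np.radians(y),.051,.035))
T=cloud('top')
for n,c,y,g in [('F',(.635,.184),100,.066),('B',(.526,.223),40,.047),('J',(.546,.108),-20,.05)]: print(n,clear([T],c,np.radians(y),g,.0))
E
```

```text
foot (0.5188, -0.2318, 0.025, 61, 0.0099)
tail [ 0.54065424 -0.22763144  0.05202276] 100
yaw 0.20557864167796247
fig -90 [0, 0]
fig -75 [0, 0]
fig -60 [0, 0]
fig -45 [0, 0]
fig -30 [0, 0]
fig -15 [0, 0]
fig 0 [0, 0]
fig 15 [0, 0]
fig 30 [0, 0]
fig 45 [0, 0]
fig 60 [0, 0]
fig 75 [0, 0]
F [0, 0]
B [0, 0]
J [0, 0]
```

```bash
python3 - <<'E'
from h import *
W=cloud('wrist'); b=np.array([.520,-.231])
m=(np.hypot(W[...,0]-b[0],W[...,1]-b[1])<.055)&(W[...,2]>.02)&(W[...,2]<.07)
q=W[m]; d=q[:,:2]-b; f=d[np.hypot(d[:,0],d[:,1])>.028]
for s,n in((f[:,0]>0,'tail'),(f[:,0]<0,'beak')): k=f[s]; print(n,len(k),k.mean(0) if len(k) else '',np.degrees(np.arctan2(*k.mean(0)[::-1])) if len(k) else '')
pick((.539,-.341),.051,1.2)
place((.6355,.1835),.066,1.745)
E
```

```text
tail 121 [0.03541678 0.00575005] 9.22172309418322
beak 22 [-0.03190329 -0.00600614] -169.3382359687621
grip width 0.0383 F 14.2 err [ 0.0003 -0.0001  0.0001]
lifted 0.0384 14.1 t 8.05
place err [0.0002 0.0001 0.0012] Fz [-0.1 -0.4 -2.8]
t 14.425
```

```bash
python3 - <<'E'
from h import *
pick((.520,-.231),.031,.17,10)
place((.5265,.2245),.046,.70)
pick((.405,-.2237),.035,.45,12)
place((.546,.108),.050,-.36)
E
```

```text
grip width 0.0407 F 10.0 err [ 0.     -0.0001  0.    ]
lifted 0.0408 10.0 t 20.425
place err [0.0002 0.0001 0.0012] Fz [ 0.5 -0.1 -1.6]
t 26.7083
grip width 0.0604 F 12.0 err [ 0.0001 -0.0001  0.0002]
lifted 0.0607 12.0 t 32.5333
place err [0.0002 0.     0.0012] Fz [-0.3 -0.2 -2.2]
t 38.2167
```

```bash
python3 - <<'E'
from h import *
env.reach([.50,.15,.36],R(-.36)); 
W=cloud('wrist',f='w2.png'); T=cloud('top',f='t2.png')
for nm,c,r,z0,z1 in [('jar',(.546,.108),.045,.055,.075),('fighead',(.6355,.1835),.04,.1,.13),('birdfoot',(.5265,.2245),.033,.02,.03),('dish',(.656,.067),.06,.028,.05),('post',(.4375,.1485),.05,.115,.14)]:
    print(nm,circ(W,c,r,z0,z1),circ(T,c,r,z0,z1))
for n in ['jug','dish','post','figure_mid','bird_mid','jar_mid']:
  print(n,[[(np.round(r['at'],3).tolist(),round(r['score'],2)) for r in tip_of(c,n)[:1]] for c in('wrist','top')])
print(env.sense()['t'])
E
```

```text
jar (0.543, 0.1086, 0.0299, 366, 0.0649) (0.5433, 0.1078, 0.0301, 188, 0.0644)
fighead (0.6333, 0.1846, 0.0131, 242, 0.1116) (0.6332, 0.1835, 0.013, 88, 0.1114)
birdfoot (0.526, 0.2243, 0.0246, 108, 0.0246) (0.5191, 0.221, 0.0233, 58, 0.0249)
dish (0.6535, 0.0683, 0.0446, 605, 0.0327) (0.6533, 0.0675, 0.0451, 216, 0.0322)
post (0.4341, 0.1495, 0.0303, 869, 0.125) (0.434, 0.148, 0.0298, 431, 0.1255)
jug [[([0.615, 0.301, 0.016], 0.96)], []]
dish [[([0.656, 0.065, 0.019], 0.81)], [([0.653, 0.061, 0.015], 0.62)]]
post [[([0.436, 0.153, 0.018], 0.63)], [([0.436, 0.15, 0.014], 0.58)]]
figure_mid [[([0.636, 0.182, 0.067], 0.69)], [([0.634, 0.179, 0.065], 0.51)]]
bird_mid [[([0.527, 0.231, 0.052], 0.86)], [([0.527, 0.225, 0.05], 0.59)]]
jar_mid [[([0.549, 0.105, 0.039], 0.7)], [([0.543, 0.104, 0.04], 0.87)]]
41.1667
```

View pics/w2.png

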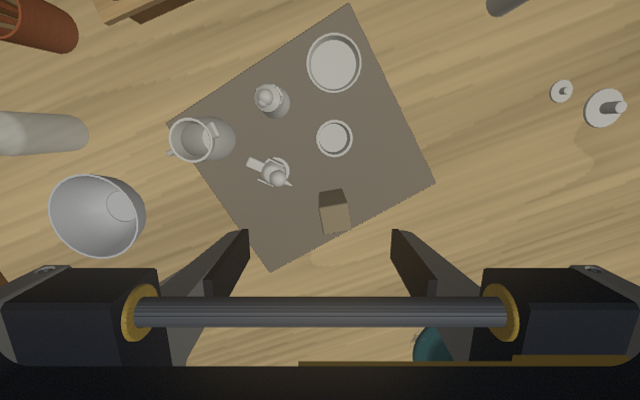

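```bash
python3 - <<'E'
from h import *
c=np.array([.4255,-.3515]); up=.12; g=.0365-.019
effector.release()
for k,y in enumerate((1.745,.175)):
    Rm=best([*c,up],y); env.reach([*c,.2 if k==0 else up],Rm)
    env.movel([*c,g+.02],rate=.2); env.movel([*c,g],rate=.05)
    effector.grasp(4); s=env.sense(); print(s['gripper_width'],s['grasp_force'],np.round(s['ee_pos'],4)); effector.release(); env.movel([*c,up],rate=.2)
env.reach([.382,-.309,.31],best([.382,-.309,.31],-.36)); 
W=cloud('wrist'); T=cloud('top')
for X in(W,T): print(circ(X,c,.045,.008,.02),circ(X,c,.03,.034,.06))
print(env.sense()['t'],np.round(env.sense()['tcp_rot'],2).tolist())
E
```

```text
0.0192439501126377 3.9999863505363464 [ 0.4255 -0.3515  0.0175]
0.019606885873529635 3.9999718219041824 [ 0.4255 -0.3515  0.0175]
(0.4238, -0.351, 0.0329, 1174, 0.0142) (0.4239, -0.3512, 0.0098, 136, 0.0421)
(0.4037, -0.3434, 0.0223, 67, 0.0142) None
53.7833 [[0.94, -0.35, -0.0], [-0.35, -0.94, -0.0], [-0.0, 0.0, -1.0]]
```

```bash
python3 - <<'E'
from h import *
pick((.4255,-.3515),.0365,.175,10)
place((.5447,.1081),.0935,-.36,eps=.0007)
W=cloud('wrist')
for c,r,a,b in[((.5447,.1081),.045,.058,.078),((.5447,.1081),.03,.092,.12),((.6545,.0672),.06,.028,.05)]: print(circ(W,c,r,a,b))
E
```

```text
grip width 0.0196 F 10.0 err [ 0. -0. -0.]
lifted 0.0198 10.0 t 59.0333
place err [0.0001 0.0001 0.0009] Fz [ 0.3 -0.8 -0.3]
t 65.1833
(0.5432, 0.1084, 0.0329, 1629, 0.0711)
(0.5429, 0.1084, 0.0101, 201, 0.0991)
(0.6531, 0.0682, 0.0446, 835, 0.0327)
```

The lid is seated: its flange top is at 71 mm, as it should be. Beaker next.

```bash
python3 - <<'E'
from h import *
pick((.6515,-.2205),.045,.45,10)
place((.655,.0675),.066,-.36)
env.reach([.48,.15,.40],best([.48,.15,.4],-.36)); 
W=cloud('wrist',f='w3.png'); T=cloud('top')
for X in (W,T): print([circ(X,*a) for a in[((.655,.0675),.035,.085,.1),((.655,.0675),.06,.028,.04),((.5447,.1081),.045,.058,.078),((.6355,.1835),.04,.1,.13),((.5265,.2245),.033,.02,.03),((.4375,.1485),.05,.115,.14)]])
for n in ['jug','dish','post','figure_mid','bird_mid','jar_mid','lid_knob','beaker_mid']:
  print(n,[(np.round(r['at'],3).tolist(),round(r['score'],2)) for r in tip_of('wrist',n)[:1]])
print(env.sense()['t'])
E
```

```text
grip width 0.0449 F 10.0 err [0. 0. 0.]
lifted 0.0453 10.0 t 70.75
place err [0.0001 0.     0.0012] Fz [ 0.3  0.6 -1.5]
t 76.225
[(0.6534, 0.0678, 0.0228, 303, 0.0929), (0.6535, 0.0683, 0.0447, 606, 0.0327), (0.5429, 0.1086, 0.0329, 1055, 0.0712), (0.6326, 0.1843, 0.013, 204, 0.1118), (0.5273, 0.2222, 0.0243, 89, 0.0249), (0.4346, 0.149, 0.03, 748, 0.1251)]
[(0.6536, 0.0674, 0.0232, 120, 0.0922), (0.6537, 0.0676, 0.0447, 237, 0.0324), (0.5433, 0.108, 0.0331, 522, 0.0713), (0.6329, 0.1832, 0.0129, 89, 0.111), (0.5061, 0.2282, 0.0146, 27, 0.0247), (0.4343, 0.1482, 0.0297, 432, 0.1253)]
jug [([0.617, 0.302, 0.014], 0.58)]
dish [([0.656, 0.065, 0.016], 0.75)]
post [([0.439, 0.149, 0.016], 0.64)]
figure_mid [([0.637, 0.184, 0.068], 0.6)]
bird_mid [([0.53, 0.229, 0.049], 0.62)]
jar_mid [([0.654, 0.067, 0.017], 0.74)]
lid_knob [([0.547, 0.107, 0.083], 0.61)]
beaker_mid [([0.653, 0.065, 0.058], 0.58)]
77.65
```

View pics/w3.png

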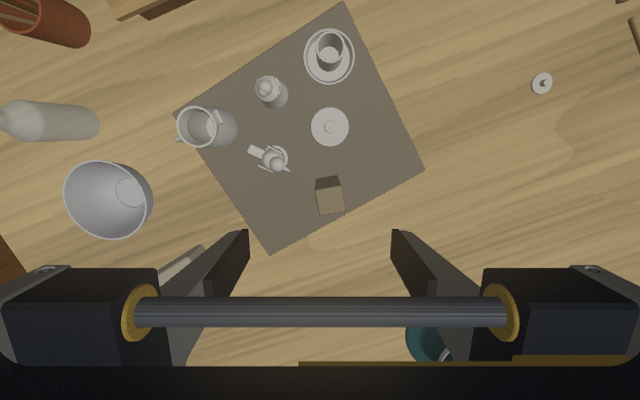

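The picture shows all pieces in place: beaker in the dish (330,50), lid on the jar (330,127), figure (270,92), bird (272,158). Jug, dish and post have not moved.

```bash
python3 -c "
from h import *
env.pause(.5); print(workorder.finish_job())"
```

```text
the job is handed in; nothing more can be done
None
```

I placed the figure, bird, lidded jar and beaker, and handed the job in at about 78 s. The last camera check put every piece within tolerance and the jug, dish and post unmoved; the hand-in returned no verdict.

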